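# Swap the parts on the drying dome and start the dryer

## Robot

A 6-joint arm with a two-finger parallel gripper is mounted at the origin on the work surface. World frame = base frame: x ahead of the robot, y to its left, z up, the work surface at z = 0. Lengths are in mm, angles in rad, forces in N, time in s.
With the tool pointing down it reaches from about 325 to 900 mm from the base axis. Payload 3.5 kg.
Tool frame: the origin (TCP) lies at the centre of the arm's flange, where the gripper is bolted on; the fingertips stand 173 mm ahead of it and the grasp point (between the pads) lies 155 mm ahead of it; z points along the fingers, y is the line along which they close (so a half turn about z gives the same grasp; the last joint's range is limited). The gripper opens to 85 mm and grips with 20 to 120 N. Pads are 22 mm wide; open, the fingers measure 114 mm over their backs; the gripper's body (76 mm by 85 mm) begins 54 mm behind the grasp point. The pads swing forward as they close: fully open they stand 13 mm farther back than shut.
Start: joints at [1.047, 0.276, -0.026, 1.268, 0, 1.467], TCP at [255.313, 570.472, 404.713] pointing down, gripper open.
Joint ranges: [-3.12, 3.12], [-0.85, 1.88], [-1.08, 1.24], [-1.95, 2.15], [-1.57, 1.53], [-3.14, 3.14]. Speed limits (rad/s): [2.57, 2.57, 3.14, 3.14, 3.14, 3.14].

## Interface

Orientations are given as a rotation vector (axis times angle).
In Python, from rig import robot gives the robot as it stands.
- The arm moves only by the shell command python3 -m handwheel 'ROWS' [FORCE]. ROWS is JSON, a list of rows, each a list of 3 entries, a list of its own where there are three numbers: the shift along the tool's x, y, z in mm, then the turn, a rotation vector about the tool's x, y, z in rad, then the finger opening in mm, from 0 to 85.4. A call has 1 to 8 rows; each row is the pose to reach, as a shift and turn from the pose commanded when the call began, along the tool's axes at that moment; what a row does not reach only later rows make up. A row lasts 1/10 s, in which the tool goes at most 50 mm and 8.59 degrees, less where a joint would pass 70% of its speed; a pose out of reach is approached as far as the arm can. A call with a gripper value outside its range is refused whole. The fingers move at their own pace and stop on an object; FORCE is the grip in N (left out, the last holds). Time passes only in rows, so rows that repeat a pose let the fingers close. It gives the time, the measured TCP pose, the force, the opening and the grip force at its end, in the units of the state.
- robot.sense(): the state, without advancing time (a new reading comes with each control period).
- robot.capture(name): name is "scene" or "side" or "wrist"; returns (picture, depth): 480x640x3 uint8, red, green, blue; 480x640 float32, mm along the optical axis (not along the pixel's ray), 0 where there is no reading.
- robot.camera_params(name): a dict with "fx", "fy", "cx", "cy" (pixels), "R" (3x3) and "t" (3): a world point X has camera coordinates R X + t; the wrist camera has in their place "tool_from_camera" (4x4, takes a point from camera to tool coordinates, whose origin is the TCP and whose axes are the flange's). Camera axes: x right, y down, z forward; pixel columns grow to the right and rows downward; lengths in mm; the calibration is good to about 2 mm. A picture is of the moment at which its call begins: read the wrist's pose just before it. camera_params takes no time and is no camera call.
- robot.close_job(): hands the job in; it is judged then, once.
Trained networks look in the newest picture that a camera, given by its name, has taken for a name from the list of things; names that differ only in an ending like _2 or _b are one class to them, and where a whole thing is asked for, a point or a joint stands for the part that bears it (a point fixed in the world has none). Each returns a list of dicts, best first, with "p" (0 to 1); they miss things now and then, are a little off and sometimes report something else, mostly with a low value. They report only what shows in the picture. A call takes as long as a camera call. They do not tell look-alikes from the thing itself.
- robot.search_frame(camera, query): "at" ([x, y, z] in mm, in world coordinates, good to about 4 mm: the middle of the surface that is visible of it).
- robot.silhouettes(camera, query): "region" (480x640 bool, what is visible of it).
The state is a dict: "time_s": time; "joint_positions": joint angles; "qvel": joint speeds; "effort": joint torques, N m; "position": TCP position; "eef_rot": TCP orientation; "wrist_force": force on the tool from outside, world axes, zero at the start; "ft_torque": the same for the moment, N m; "finger_gap": opening from 0.0 (shut) to 1.0 (fully open); "grip_force": force on a finger pad.
Only numpy, scipy, OpenCV 4.12 (cv2) and the standard library are available. Lean on these libraries where they do the work, as an engineer would, in place of code of your own. Each camera call takes 0.05 s, during which the arm holds its last target. There are 200 camera calls.

## Task

Take the dry straight bar off the dome of the parts dryer and lay it flat in the plywood tray. Then balance the washed T-shaped bracket level on the top of the dome, with its stem pointing away from the switch. With the bracket balanced there, and not before, twist the spring-return switch clockwise all the way to its stop and let go so that it springs back; leave the bracket balanced and do not disturb the spray can, tin, jar and tape.

Things in the scene. Friction and masses are not known exactly. Their poses are not given: they have to be found in the camera images.
- dryer: Fixed grey bench-top parts dryer, casing 310 (x) x 150 (y) x 45 (z) mm; it may stand turned any way. Origin: centre of its underside, on the bench. A steel dome (a half ball of radius 60 mm) rises at its -x end, its axis at x = -75 mm; the switch is at x = +110 mm, y = 0.
- dome_top (a point): The topmost point of the dryer's dome, 115 mm above the bench. The dome is a ball surface of radius 60 mm whose centre is 60 mm below this point.
- switch (a joint): Black spring-return start switch on top of the dryer: 0 at rest, 1.2 rad at its stop, growing as it is turned clockwise seen from above; springs back to 0 when released; about 0.11 N m at the stop.
- switch_grip (a point): Grip point on the vertical axis of the switch, 85 mm above the bench. The grip is an upright bar 46 mm long, 14 mm thick, standing from 61 to 95 mm above the bench, on a disc of 20 mm radius (53 to 61 mm). This point's x axis runs along the bar; at rest the bar lies along the dryer's x axis.
- bar: Loose straight aluminium bar, 150 (x) x 44 (y) x 16 (z) mm, 0.28 kg; at the start balanced on the dome. Origin: centre of its underside, below its centre of mass.
- tee: Loose flat T-shaped aluminium bracket, 16 mm thick, about 0.38 kg, lying on the bench at the start. Cross-bar 44 (x) x 120 (y) mm, from x = -50.7 to -6.7 mm; stem 44 mm wide (y) from x = -6.7 to +83.3 mm. Origin: on its underside directly below its centre of mass (the balance point), 50.7 mm from the outer edge of the cross-bar; z up.
- stem_end (a point): Middle of the end face of the T-bracket's stem (x = +83.3, z = 8 mm in its frame).
- tray: Fixed open plywood tray, outside 200 (x) x 140 (y) x 30 (z) mm, walls and floor 5 mm. Origin: centre of its underside.
- can: Bystander: aluminium spray can, 66 mm in diameter, 190 mm tall. Origin: centre of its underside.
- tin: Bystander: steel paint tin, 98 mm in diameter, 114 mm tall. Origin: centre of its underside.
- jar: Bystander: glass jar with a steel lid, 68 mm in diameter, 85 mm tall. Origin: centre of its underside.
- tape: Bystander: roll of paper tape lying flat, 104 mm in diameter, 48 mm tall. Origin: centre of its underside.
There are look-alikes about, which are no part of the job. There is more than one size of the tee; the one meant has the size given above. What is shaped like the bar but blue is not meant.

How it is judged:
By the outcome, as a careful person would: the job done as asked, in the order asked, and still so for the second after the job is handed in, with the robot touching nothing.
It also fails if it takes over 72 s, if anything falls off the work surface, if the arm or the gripper's body presses on something with over 40 N, if the wrist force passes 120 N, or if a joint passes its speed limit or range.

## Working session

There is one attempt and no reset: what is moved stays moved. The work goes in short steps, Python scripts to look and compute and a shell command to move; the robot and the scene stay as the last step left them, time stands still between calls to the robot, and variables do not carry over. Pictures are saved under pics/ and viewed, at most 10 in all, crops included, and the job is handed in when it is done.

```bash
ls; mkdir -p pics
cat > h.py <<'E'
import numpy as np, cv2
from rig import robot
from scipy.spatial.transform import Rotation as Rn
def snap(name,fn=None):
    s=robot.sense(); rgb,d=robot.capture(name)
    if fn: cv2.imwrite('pics/'+fn,rgb[:,:,::-1])
    return s,rgb,d
def cloud(name,s,d):
    c=robot.camera_params(name); v,u=np.mgrid[:480,:640]
    P=np.stack([(u-c['cx'])/c['fx']*d,(v-c['cy'])/c['fy']*d,d],-1).astype(float)
    if name=='wrist':
        T=np.array(c['tool_from_camera']); P=P@T[:3,:3].T+T[:3,3]
        return P@Rn.from_rotvec(s['eef_rot']).as_matrix().T+np.array(s['position'])
    return (P-np.array(c['t']))@np.array(c['R'])
E
python3 - <<'E'
from h import *
print(robot.sense())
for c in ['scene','side']:
    s,rgb,d=snap(c,c+'0.png')
    P=cloud(c,s,d); np.savez(c+'0.npz',P=P,d=d,rgb=rgb)
    for q in ['bar','tee','tray','switch','dryer','can','tin','jar','tape','stem_end']:
        print(c,q,[(np.round(r['at']).astype(int).tolist(),round(r['p'],2)) for r in robot.search_frame(c,q)][:4])
    print(robot.camera_params(c)['t'])
E
```

```text
pics
{'time_s': 0.0, 'joint_positions': array([ 1.04660176e+00,  2.77188991e-01, -2.78756593e-02,  1.26799256e+00,
        2.79549090e-05,  1.46742022e+00]), 'qvel': array([-8.51045674e-04, -1.24716104e-03, -1.93849826e-06,  5.09744639e-05,
       -9.37462293e-04,  1.09096460e-03]), 'effort': array([-4.47158354e-04, -4.45510054e+01,  2.95202762e+01,  1.63987098e-02,
       -1.49134357e-04,  1.45900725e-05]), 'position': array([255.11817226, 570.14389942, 403.52694408]), 'eef_rot': array([-0.65600179, -3.07159624,  0.00336366]), 'wrist_force': array([ 0.98321196, -0.55653544, -0.74873261]), 'ft_torque': array([0.0400264 , 0.0178171 , 0.01944804]), 'grip_force': 0.0, 'finger_gap': 0.9960855481989175}
scene bar [([554, 55, 129], 0.85), ([229, 282, 16], 0.56), ([615, -16, 46], 0.38)]
scene tee [([345, -170, 14], 0.97), ([409, -345, 13], 0.92), ([372, -572, 21], 0.78)]
scene tray [([455, 351, 6], 0.96)]
scene switch [([670, -85, 82], 0.54)]
scene dryer [([614, -17, 48], 0.64)]
scene can [([715, -253, 154], 0.68)]
scene tin [([722, 267, 109], 0.79)]
scene jar [([658, -392, 76], 0.72), ([407, -350, 14], 0.26)]
scene tape [([647, 401, 48], 0.64), ([458, 352, 6], 0.44)]
scene stem_end [([347, -173, 15], 0.94), ([382, -568, 20], 0.81), ([408, -346, 20], 0.73), ([616, -20, 46], 0.39)]
[ 251.46286317 -307.78332252 1698.07805903]
side bar [([537, 39, 132], 0.86), ([232, 275, 19], 0.85)]
side tee [([406, -356, 14], 0.87), ([340, -176, 10], 0.68), ([358, -586, 22], 0.62), ([698, 242, 87], 0.25)]
side tray [([456, 357, 7], 0.67)]
side switch [([660, -96, 76], 0.67)]
side dryer [([574, -31, 44], 0.68)]
side can [([689, -286, 120], 0.59)]
side tin [([698, 243, 86], 0.86)]
side jar [([634, -414, 59], 0.55)]
side tape [([644, 384, 37], 0.58)]
side stem_end [([363, -585, 20], 0.97), ([403, -352, 15], 0.62), ([338, -168, 9], 0.59)]
[-423.52943008  174.21197556 1383.58028105]
```

View pics/scene0.png

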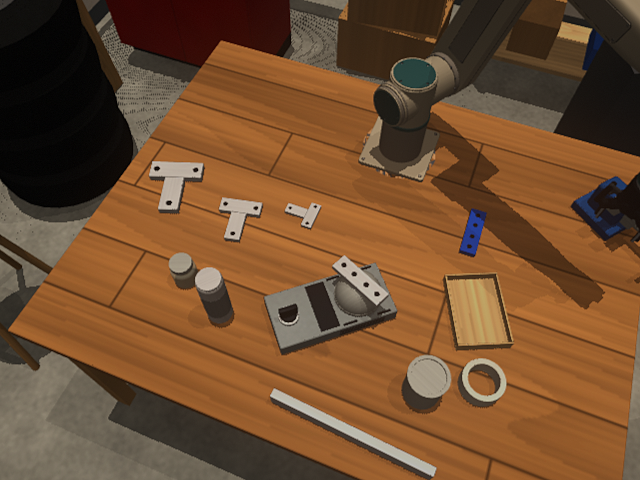

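Run:
```python
from h import *
for c in ['scene','side']:
    z=np.load(c+'0.npz');P=z['P'];d=z['d']; V=d>0
    def rect(nm,x,y,r,z0,z1):
        m=V&(np.hypot(P[...,0]-x,P[...,1]-y)<r)&(P[...,2]>z0)&(P[...,2]<z1)
        n,l=cv2.connectedComponents(m.astype(np.uint8))
        k=np.bincount(l[l>0]).argmax(); m=l==k
        q=P[m]; b=cv2.minAreaRect(q[:,:2].astype(np.float32))
        bx=cv2.boxPoints(b); e=bx[1]-bx[0]; f=bx[2]-bx[1]; e=e if np.linalg.norm(e)>np.linalg.norm(f) else f
        print(c,nm,m.sum(),'c',np.round(b[0],1),'size',np.round(b[1],1),'long ax deg',np.round(np.degrees(np.arctan2(e[1],e[0])),1),'mean',np.round(q.mean(0),1),'zmed',np.median(q[:,2]).round(1))
    rect('bar',550,50,110,122,145)
    rect('tee1',345,-170,110,9,25); rect('tee2',408,-348,110,9,25); rect('tee3',372,-572,110,9,35)
    rect('bluebar?',230,280,110,9,30)
    rect('tray',456,354,140,22,38)
    rect('switch',668,-88,45,85,105)
    rect('casing',610,-15,200,40,50)
    rect('can',715,-260,70,170,200); rect('tin',722,267,90,105,125); rect('jar',658,-395,70,75,95); rect('tape',647,395,90,40,55)
```

```text
scene bar 1073 c [545.4  50.4] size [151.2  47.3] long ax deg 66.5 mean [548.1  52.1 130.9] zmed 131.0
scene tee1 367 c [ 340.1 -192.2] size [92.4 86.4] long ax deg 89.8 mean [ 340.7 -180.7   12.5] zmed 12.1
scene tee2 1000 c [ 433.1 -350.4] size [140.3 120.8] long ax deg 12.1 mean [ 420.3 -352.7   16.1] zmed 16.1
scene tee3 1529 c [ 396.2 -575.9] size [177.1 159. ] long ax deg 20.5 mean [ 380.  -580.2   20.5] zmed 20.7
scene bluebar? 725 c [221.6 283. ] size [155.8  44.5] long ax deg 0.5 mean [227.  283.   16.3] zmed 16.4
scene tray 690 c [456.8 347.3] size [205.3 142.2] long ax deg 24.5 mean [460.5 349.3  28.8] zmed 28.8
scene switch 121 c [666.9 -89.4] size [15.2 44.8] long ax deg -48.9 mean [667.1 -88.8  93.9] zmed 94.4
scene casing 4098 c [594.7  -5.5] size [153.  310.4] long ax deg -49.2 mean [619.3 -23.8  45.4] zmed 45.5
scene can 627 c [ 705.4 -266.9] size [63.1 62.9] long ax deg 86.4 mean [ 707.3 -264.5  187.7] zmed 189.4
scene tin 1489 c [707.9 272.7] size [97.7 96.2] long ax deg 14.8 mean [708.5 272.7 111.8] zmed 111.7
scene jar 413 c [ 645.9 -398. ] size [60.6 58.6] long 
[... 692 characters left out ...]
 [454.9 347.4] size [209.9 146.7] long ax deg 24.3 mean [450.8 345.5  27.6] zmed 27.7
side switch 77 c [663.4 -89.8] size [20.9 44.8] long ax deg -52.7 mean [662.2 -91.1  92.1] zmed 92.6
side casing 1705 c [590.4  -7.9] size [161.4 311.1] long ax deg -48.1 mean [595.  -39.   45.3] zmed 45.3
side can 372 c [ 699.6 -269.6] size [67.6 62.7] long ax deg 47.8 mean [ 694.9 -274.3  185.5] zmed 188.5
side tin 326 c [706.5 273.6] size [100.6  96.3] long ax deg 47.7 mean [705.2 271.5 111.9] zmed 111.7
side jar 324 c [ 644.  -397.4] size [60.4 57.3] long ax deg 49.1 mean [ 641.7 -399.8   84.1] zmed 84.6
side tape 212 c [641.5 399.6] size [111.1 100.9] long ax deg 63.0 mean [639.7 396.   47. ] zmed 47.2
```

```bash
cat >> h.py <<'E'
def go(x,y,z,phi):
    """shift and turn in tool axes from measured pose to TCP x,y,z, tool down, tool-y axis at phi deg"""
    s=robot.sense(); R=Rn.from_rotvec(s['eef_rot']).as_matrix()
    p=np.radians(phi); yv=np.array([np.cos(p),np.sin(p),0]); zv=np.array([0,0,-1.]); T=np.stack([np.cross(yv,zv),yv,zv],1)
    d=R.T@(np.array([x,y,z])-s['position']); w=Rn.from_matrix(R.T@T).as_rotvec()
    print('t',round(s['time_s'],2),'pos',np.round(s['position'],1),'phi',round(np.degrees(np.arctan2(R[1,1],R[0,1])),2),'q',np.round(s['joint_positions'],2),'F',np.round(s['wrist_force'],1),'gap',round(s['finger_gap']*85.4,1),'grip',round(s['grip_force'],1))
    print('shift',np.round(d,1),'turn',np.round(w,4), 'rows',round(max(np.linalg.norm(d)/50,np.linalg.norm(w)/.15),1))
E
python3 -c "
from h import *
go(500,30,430,156.5)"
```

```text
t 1.1 pos [255.3 570.5 404.7] phi 65.89 q [ 1.05  0.28 -0.03  1.27  0.    1.47] F [0.4 0.8 0.6] gap 85.0 grip 0.0
shift [-444.1 -393.4  -25.3] turn [ 0.      0.     -1.5815] rows 11.9
```

```bash
A='[[-222,-197,-12],[0,0,-0.79],85]'; python3 -m handwheel '[[[-222,-197,-12],[0,0,-0.79],85],[[-222,-197,-12],[0,0,-0.79],85],[[-222,-197,-12],[0,0,-0.79],85],[[-222,-197,-12],[0,0,-0.79],85],[[-222,-197,-12],[0,0,-0.79],85],[[-222,-197,-12],[0,0,-0.79],85],[[-222,-197,-12],[0,0,-0.79],85],[[-222,-197,-12],[0,0,-0.79],85]]'
python3 -c "
from h import *
go(500,30,430,156.5)"
```

```text
time_s: 1.9
position: [378.1, 298.7, 417.0]
eef_rot: [-0.57, 3.089, 0.001]
wrist_force: [-0.1, 0.6, 0.3]
finger_gap: 0.998
grip_force: 0.0
t 1.9 pos [378.1 298.7 417. ] phi 110.93 q [ 0.53  0.01 -0.31  1.25  0.    0.17] F [-0.1  0.6  0.3] gap 85.2 grip 0.0
shift [ -17.9 -294.5  -13. ] turn [ 1.000e-04  8.000e-04 -7.954e-01] rows 5.9
```

```bash
python3 -m handwheel '[[[-18,-294,-13],[0,0,-0.795],85],[[-18,-294,-13],[0,0,-0.795],85],[[-18,-294,-13],[0,0,-0.795],85],[[-18,-294,-13],[0,0,-0.795],85],[[-18,-294,-13],[0,0,-0.795],85],[[-18,-294,-13],[0,0,-0.795],85],[[-18,-294,-13],[0,0,-0.795],85],[[-18,-294,-13],[0,0,-0.795],85]]' >/dev/null
python3 - <<'E'
from h import *
s,rgb,d=snap('wrist','w1.png'); P=cloud('wrist',s,d); np.savez('w1.npz',P=P,d=d,rgb=rgb)
m=(d>0)&(P[...,2]>122)&(P[...,2]<145)&(np.hypot(P[...,0]-545,P[...,1]-50)<110)
q=P[m]; b=cv2.minAreaRect(q[:,:2].astype(np.float32)); print(m.sum(),b,np.median(q[:,2]))
A=np.c_[q[:,:2],np.ones(len(q))]; print(np.linalg.lstsq(A,q[:,2],rcond=None)[0])
go(545,51,330,156.5)
E
```

```text
9769 ((545.9317626953125, 50.80490493774414), (150.13809204101562, 44.1341667175293), 65.95603942871094) 129.46201837501752
[3.30165249e-03 1.00361221e-03 1.27571911e+02]
t 2.75 pos [501.4  32.1 429.6] phi 156.59 q [-0.06  0.05 -0.25  1.28  0.   -1.23] F [-0.1  0.6 -0.2] gap 85.0 grip 0.0
shift [-34.6 -32.5  99.7] turn [0.0001 0.0008 0.0016] rows 2.2
```

View pics/w1.png

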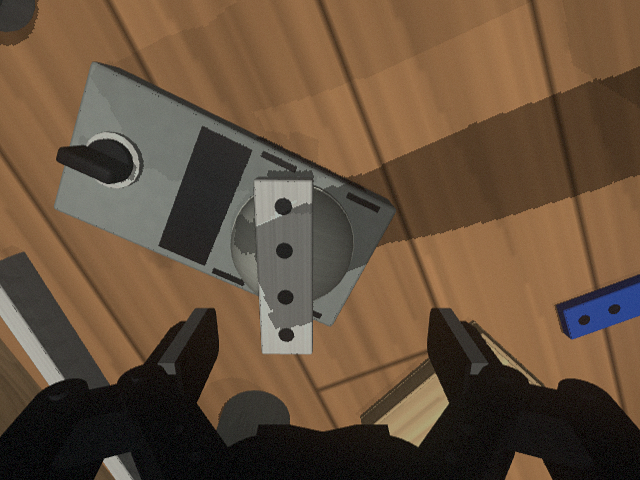

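```bash
python3 -m handwheel '[[[-35.5,-32.5,90],[0,0,0.009],85],[[-35.5,-32.5,90],[0,0,0.009],85],[[-35.5,-32.5,110],[0,0,0.009],85],[[-35.5,-32.5,130],[0,0,0.009],85],[[-35.5,-32.5,144],[0,0,0.009],85],[[-35.5,-32.5,144],[0,0,0.009],85]]' >/dev/null
python3 -c "
from h import *
go(546,51,286,156)"
```

```text
t 3.35 pos [542.8  53.7 283.5] phi 156.3 q [-0.02  0.23 -0.35  0.99  0.   -1.18] F [-0.7  0.3  0.8] gap 85.1 grip 0.0
shift [ 1.1 -4.  -2.5] turn [ 0.0047 -0.0015  0.0053] rows 0.1
```

```bash
python3 -m handwheel '[[[0,0,0],[0,0,0],85],[[0,0,0],[0,0,0],85]]' >/dev/null
python3 -c "
from h import *
go(546,51,286,156)"
```

```text
t 3.55 pos [544.9  52.4 287.2] phi 156.21 q [-0.02  0.23 -0.35  0.99  0.   -1.18] F [-0.6 -0.3 -0.3] gap 84.8 grip 0.0
shift [ 0.9 -1.6  1.2] turn [-0.0024  0.0012  0.0037] rows 0.0
```

```bash
python3 -m handwheel '[[[0.5,-1,0],[0,0,0],60],[[0.5,-1,0],[0,0,0],50],[[0.5,-1,0],[0,0,0],40],[[0.5,-1,0],[0,0,0],35],[[0.5,-1,0],[0,0,0],35],[[0.5,-1,0],[0,0,0],35]]' 40
python3 -m handwheel '[[[0,0,-10],[0,0,0],35],[[0,0,-30],[0,0,0],35],[[0,0,-60],[0,0,0],35],[[0,0,-90],[0,0,0],35],[[0,0,-110],[0,0,0],35],[[0,0,-110],[0,0,0],35]]'
python3 -c "
from h import *
go(456,347,300,114.5)"
```

```text
time_s: 4.15
position: [545.4, 51.0, 286.5]
eef_rot: [-1.714, 2.631, -0.002]
wrist_force: [-0.5, -0.1, 5.7]
finger_gap: 0.5
grip_force: 41.6
time_s: 4.75
position: [545.8, 51.2, 398.5]
eef_rot: [-1.713, 2.628, -0.004]
wrist_force: [1.0, 0.2, -3.0]
finger_gap: 0.503
grip_force: 41.7
t 4.75 pos [545.8  51.2 398.5] phi 156.19 q [-0.02  0.14 -0.21  1.22  0.   -1.18] F [ 1.   0.2 -3. ] gap 42.9 grip 41.7
shift [-234.2  202.    98. ] turn [-0.0036  0.0035  0.7277] rows 6.5
```

```bash
python3 -m handwheel '[[[-234,202,98],[0,0,0.728],35],[[-234,202,98],[0,0,0.728],35],[[-234,202,98],[0,0,0.728],35],[[-234,202,98],[0,0,0.728],35],[[-234,202,98],[0,0,0.728],35],[[-234,202,98],[0,0,0.728],35],[[-234,202,98],[0,0,0.728],35],[[-234,202,98],[0,0,0.728],35]]' >/dev/null
python3 -c "
from h import *
s,rgb,d=snap('wrist','w2.png')
go(456,347,178,114.5)"
```

```text
t 5.6 pos [452.1 347.9 294.2] phi 114.72 q [ 0.54  0.26 -0.29  1.03  0.    0.11] F [ 0.9 -1.3 -3.5] gap 43.5 grip 42.2
shift [ -3.9  -2.4 116.2] turn [-0.0007 -0.0066  0.0039] rows 2.3
```

View pics/w2.png

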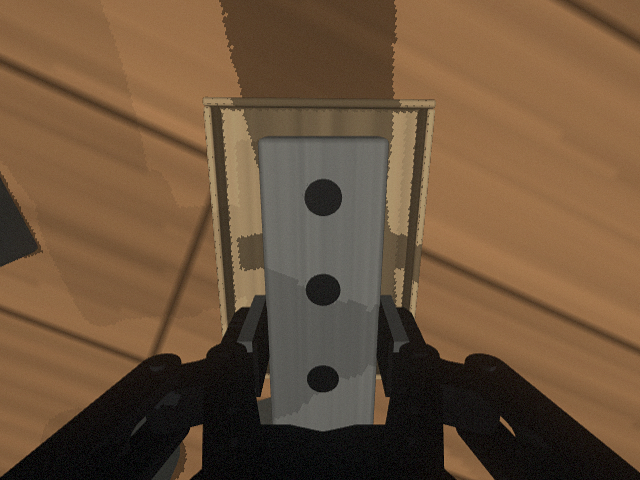

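```bash
python3 -m handwheel '[[[0,-1,40],[0,0,0.003],35],[[0,-1,80],[0,0,0.003],35],[[0,-1,100],[0,0,0.003],35],[[0,-1,105],[0,0,0.003],35],[[0,-1,105],[0,0,0.003],35],[[0,-1,105],[0,0,0.003],35]]' >/dev/null
python3 -c "
from h import *
go(456,347,177,114.5)"
```

```text
t 6.2 pos [456.  345.8 193.9] phi 114.26 q [ 0.54  0.38 -0.38  0.81 -0.    0.11] F [-0.1 -0.1 -2.7] gap 43.1 grip 42.2
shift [-0.4  1.1 16.9] turn [ 0.0001  0.0022 -0.0043] rows 0.3
```

Lower onto the floor, open, and lift.

```bash
python3 -m handwheel '[[[0,0,8],[0,0,0],35],[[0,0,13],[0,0,0],35],[[0,0,16.5],[0,0,0],35],[[0,0,16.5],[0,0,0],35],[[0,0,16.5],[0,0,0],35]]'
python3 -m handwheel '[[[0,0,0],[0,0,0],58],[[0,0,0],[0,0,0],58],[[0,0,0],[0,0,0],58],[[0,0,-40],[0,0,0],58],[[0,0,-90],[0,0,0],70],[[0,0,-140],[0,0,0],85],[[0,0,-190],[0,0,0],85],[[0,0,-230],[0,0,0],85]]'
python3 -c "
from h import *
s,rgb,d=snap('wrist','w3.png'); P=cloud('wrist',s,d)
m=(d>0)&(P[...,2]>12)&(P[...,2]<24)&(np.hypot(P[...,0]-456,P[...,1]-347)<85)
print(m.sum(),cv2.minAreaRect(P[m][:,:2].astype(np.float32)),np.percentile(P[m][:,2],[5,50,95]))
go(500,0,410,109)
go(375,-365,400,103)"
```

```text
time_s: 6.7
position: [455.3, 346.0, 176.7]
eef_rot: [-0.661, 3.07, 0.0]
wrist_force: [0.5, -0.6, 0.8]
finger_gap: 0.505
grip_force: 42.7
time_s: 7.5
position: [455.2, 346.0, 409.8]
eef_rot: [-0.661, 3.068, 0.002]
wrist_force: [1.4, 0.3, 0.6]
finger_gap: 0.993
grip_force: 0.0
6968 ((455.3244323730469, 347.4813537597656), (148.96163940429688, 130.72042846679688), 24.19624900817871) [17.87329737 19.54654129 20.97593239]
t 7.55 pos [456.8 347.1 417. ] phi 114.31 q [ 0.54  0.17 -0.13  1.25 -0.    0.11] F [2.2 0.8 3.3] gap 85.2 grip 0.0
shift [ 103.6 -334.1    4.9] turn [0.0023 0.0147 0.0927] rows 7.0
t 7.55 pos [456.8 347.1 417. ] phi 114.31 q [ 0.54  0.17 -0.13  1.25 -0.    0.11] F [2.2 0.8 3.3] gap 85.2 grip 0.0
shift [ 367.9 -615.2   10.6] turn [0.0031 0.0146 0.1974] rows 14.3
```

```bash
python3 -c "
from h import *
go(515,180,410,168)"
```

```text
t 7.55 pos [456.8 347.1 417. ] phi 114.31 q [ 0.54  0.17 -0.13  1.25 -0.    0.11] F [2.2 0.8 3.3] gap 85.2 grip 0.0
shift [  15.9 -176.2    6.5] turn [-0.0054  0.0145 -0.937 ] rows 6.2
```

```bash
python3 -m handwheel '[[[16,-176,0],[0,0,-0.937],85],[[16,-176,0],[0,0,-0.937],85],[[16,-176,0],[0,0,-0.937],85],[[16,-176,0],[0,0,-0.937],85],[[16,-176,0],[0,0,-0.937],85],[[16,-176,0],[0,0,-0.937],85],[[16,-176,0],[0,0,-0.937],85],[[16,-176,0],[0,0,-0.937],85]]'>/dev/null; python3 -c "
from h import *
go(575,17,405,220.8)"
```

```text
t 8.35 pos [512.9 178.7 405.9] phi 167.96 q [ 0.22  0.13 -0.2   1.24  0.   -1.14] F [-0.4  0.6 -0.4] gap 84.8 grip 0.0
shift [145.2 -94.5   0.9] turn [ 2.000e-04  0.000e+00 -9.223e-01] rows 6.1
```

```bash
python3 -m handwheel '[[[145,-94,0],[0,0,-0.922],85],[[145,-94,0],[0,0,-0.922],85],[[145,-94,0],[0,0,-0.922],85],[[145,-94,0],[0,0,-0.922],85],[[145,-94,0],[0,0,-0.922],85],[[145,-94,0],[0,0,-0.922],85],[[145,-94,0],[0,0,-0.922],85],[[145,-94,0],[0,0,-0.922],85]]'>/dev/null;python3 -m handwheel '[[[0,0,0],[0,0,0],85],[[0,0,0],[0,0,0],85]]'>/dev/null
cat >> h.py <<'E'
from scipy.optimize import least_squares
def dome():
    s,rgb,d=snap('wrist'); P=cloud('wrist',s,d)
    m=(d>0)&(P[...,2]>62)&(P[...,2]<118)&(np.hypot(P[...,0]-546,P[...,1]-51)<58); q=P[m]
    f=least_squares(lambda c:np.linalg.norm(q-c[:3],axis=1)-60,[546,51,55],loss='soft_l1')
    R=Rn.from_rotvec(s['eef_rot']).as_matrix()
    w=(d>0)&(P[...,2]>87)&(P[...,2]<98)&(np.hypot(P[...,0]-667,P[...,1]+89)<40); r=cv2.minAreaRect(P[w][:,:2].astype(np.float32))
    print('pos',np.round(s['position'],1),'dome',m.sum(),np.round(f.x,1),'tool',np.round(R.T@(f.x-s['position']),1),'sw',w.sum(),np.round(r[0],1),np.round(r[1],1),round(r[2],1))
E
python3 -c "
from h import *
for i in range(3): dome()
print(robot.camera_params('wrist')['tool_from_camera'])
go(500,-170,410,160)"
```

```text
pos [574.6  17.7 406.1] dome 12494 [545.9  51.5  53. ] tool [-4.440e+01 -2.000e-01  3.531e+02] sw 1300 [664.3 -86.2] [13.3 39.4] 41.2
pos [574.6  17.7 406.2] dome 12497 [545.8  51.5  53. ] tool [-4.440e+01 -3.000e-01  3.532e+02] sw 1307 [664.1 -86.5] [13.5 39.6] 40.2
pos [574.6  17.7 406.2] dome 12488 [545.8  51.5  53. ] tool [-4.440e+01 -3.000e-01  3.532e+02] sw 1310 [664.1 -86.4] [13.6 39.3] 40.2
[[-7.67663208e-04 -9.51020566e-01 -3.09126663e-01  8.02135509e+01]
 [ 9.99999161e-01 -4.07487505e-04 -1.22970165e-03  3.73606556e-01]
 [ 1.04350630e-03 -3.09127348e-01  9.51020081e-01  3.22503046e+01]
 [ 0.00000000e+00  0.00000000e+00  0.00000000e+00  1.00000000e+00]]
t 9.5 pos [574.7  17.7 406.2] phi -139.21 q [-0.08  0.19 -0.14  1.25 -0.   -2.36] F [-0.2 -0.1  1.1] gap 84.9 grip 0.0
shift [ 93.3 179.1  -3.8] turn [-1.0000e-04 -0.0000e+00  1.0611e+00] rows 7.1
```

```bash
python3 -m handwheel '[[[93,179,-4],[0,0,1.061],85],[[93,179,-4],[0,0,1.061],85],[[93,179,-4],[0,0,1.061],85],[[93,179,-4],[0,0,1.061],85],[[93,179,-4],[0,0,1.061],85],[[93,179,-4],[0,0,1.061],85],[[93,179,-4],[0,0,1.061],85],[[93,179,-4],[0,0,1.061],85]]'>/dev/null;python3 -c "
from h import *
go(373,-364,350,103)"
```

```text
t 10.3 pos [ 499.9 -170.1  410.3] phi 159.96 q [-0.45  0.1  -0.23  1.24  0.   -1.67] F [ 0.   0.4 -0.1] gap 85.1 grip 0.0
shift [225.7  52.8  60.3] turn [-2.000e-04  1.000e-04  9.942e-01] rows 6.6
```

```bash
python3 -m handwheel '[[[226,53,60],[0,0,0.994],85],[[226,53,60],[0,0,0.994],85],[[226,53,60],[0,0,0.994],85],[[226,53,60],[0,0,0.994],85],[[226,53,60],[0,0,0.994],85],[[226,53,60],[0,0,0.994],85],[[226,53,60],[0,0,0.994],85],[[226,53,60],[0,0,0.994],85]]'>/dev/null;python3 -m handwheel '[[[0,0,0],[0,0,0],85],[[0,0,0],[0,0,0],85]]'>/dev/null
cat >> h.py <<'E'
def tee(x,y,yaw,zt,r=110,b=6,fn=None):
    """fit the T outline to the cloud's top surface near zt: maximise overlap of a distance-blurred raster"""
    s,rgb,d=snap('wrist',fn); P=cloud('wrist',s,d)
    m=(d>0)&(np.abs(P[...,2]-zt)<b)&(np.hypot(P[...,0]-x,P[...,1]-y)<r)
    n,l=cv2.connectedComponents(m.astype(np.uint8)); m=l==np.bincount(l[l>0]).argmax(); q=P[m][:,:2]
    cs=cv2.findContours(m.astype(np.uint8),cv2.RETR_EXTERNAL,cv2.CHAIN_APPROX_NONE)[0]; c=max(cs,key=len)[:,0]
    e=P[c[:,1],c[:,0]][:,:2]
    poly=np.array([[-50.7,-60],[-6.7,-60],[-6.7,-22],[83.3,-22],[83.3,22],[-6.7,22],[-6.7,60],[-50.7,60]],np.float32)
    def res(v):
        a=np.radians(v[2]); A=np.array([[np.cos(a),np.sin(a)],[-np.sin(a),np.cos(a)]]); L=((e-v[:2])@A.T).astype(np.float32)
        return [cv2.pointPolygonTest(poly,(float(p[0]),float(p[1])),True) for p in L]
    f=least_squares(res,[x,y,yaw],loss='soft_l1',x_scale=[1,1,.5],diff_step=1e-3)
    R=Rn.from_rotvec(s['eef_rot']).as_matrix()
    pl=np.linalg.lstsq(np.c_[P[m][:,:2]-f.x[:2],np.ones(m.sum())],P[m][:,2],rcond=None)[0]
    print('pos',np.round(s['position'],1),'tee',np.round(f.x,2),'n',len(e),'med|r|',np.median(np.abs(f.fun)).round(2),'slope deg',np.degrees(pl[:2]).round(2),'z',pl[2].round(1),
     'tool',np.round(R.T@(np.r_[f.x[:2],pl[2]]-s['position']),1))
    return f.x
E
python3 -c "
from h import *
print(tee(417,-354,13,15,fn='w4.png'))
f=tee(417,-354,13,15)
a=np.radians(f[2]); go(f[0]+14*np.cos(a),f[1]+14*np.sin(a),240,f[2]+90)"
```

```text
pos [ 373.3 -363.9  350.4] tee [ 417.76 -354.07   12.49] n 530 med|r| 0.5 slope deg [0.13 0.05] z 14.5 tool [-45.5  -0.6 335.9]
[ 417.76388388 -354.07003122   12.49273188]
pos [ 373.3 -363.9  350.3] tee [ 417.74 -354.04   12.49] n 530 med|r| 0.5 slope deg [0.14 0.02] z 14.5 tool [-45.5  -0.5 335.9]
t 11.4 pos [ 373.3 -363.9  350.3] phi 103.19 q [-0.9   0.13 -0.33  1.11 -0.   -1.13] F [-0.3 -0.   0.1] gap 85.5 grip 0.0
shift [-59.5  -0.7 110.3] turn [-0.0002  0.0001  0.0124] rows 2.5
```

View pics/w4.png

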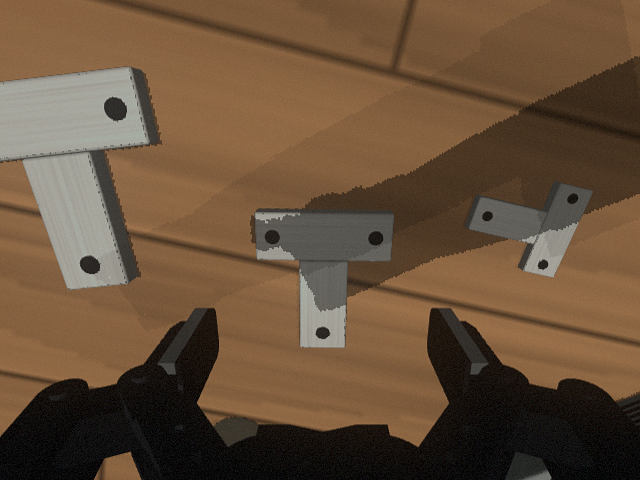

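```bash
python3 -m handwheel '[[[-59.5,-0.7,50],[0,0,0.012],85],[[-59.5,-0.7,90],[0,0,0.012],85],[[-59.5,-0.7,110],[0,0,0.012],85],[[-59.5,-0.7,140],[0,0,0.012],80],[[-59.5,-0.7,155],[0,0,0.012],75],[[-59.5,-0.7,160],[0,0,0.012],70],[[-59.5,-0.7,160],[0,0,0.012],70]]' 60 >/dev/null;python3 -c "
from h import *
go(431.4,-351,174.5,102.5)"
```

```text
t 12.1 pos [ 431.1 -351.1  189.7] phi 102.44 q [-0.8   0.36 -0.42  0.8  -0.   -1.02] F [-0.2  0.5  0.4] gap 69.8 grip 0.0
shift [-0.4 -0.  15.2] turn [ 0.0011 -0.0007 -0.0011] rows 0.3
```

```bash
python3 -m handwheel '[[[0,0,8],[0,0,0],70],[[0,0,15],[0,0,0],70],[[0,0,15],[0,0,0],60],[[0,0,15],[0,0,0],50],[[0,0,15],[0,0,0],40],[[0,0,15],[0,0,0],35],[[0,0,15],[0,0,0],35],[[0,0,15],[0,0,0],35]]' 70
python3 -m handwheel '[[[0,0,-8],[0,0,0],35],[[0,0,-25],[0,0,0],35],[[0,0,-60],[0,0,0],35],[[0,0,-100],[0,0,0],35],[[0,0,-140],[0,0,0],35],[[0,0,-180],[0,0,0],35],[[0,0,-220],[0,0,0],35],[[0,0,-225],[0,0,0],35]]'
python3 -c "
from h import *
s,rgb,d=snap('wrist','w5.png')
go(500,-170,400,160)"
```

```text
time_s: 12.9
position: [431.3, -351.5, 175.9]
eef_rot: [-0.339, 3.123, -0.001]
wrist_force: [-1.6, 1.1, 4.7]
finger_gap: 0.491
grip_force: 72.6
time_s: 13.7
position: [432.3, -352.6, 406.0]
eef_rot: [-0.338, 3.117, -0.013]
wrist_force: [1.5, -0.8, -2.1]
finger_gap: 0.497
grip_force: 72.1
t 13.75 pos [ 431.9 -352.2  404. ] phi 102.39 q [-0.8   0.15 -0.18  1.23 -0.   -1.02] F [ 0.4 -0.  -2.9] gap 42.1 grip 72.1
shift [-105.6  163.3    3.4] turn [-7.7000e-03  3.0000e-04 -1.0054e+00] rows 6.7
```

View pics/w5.png

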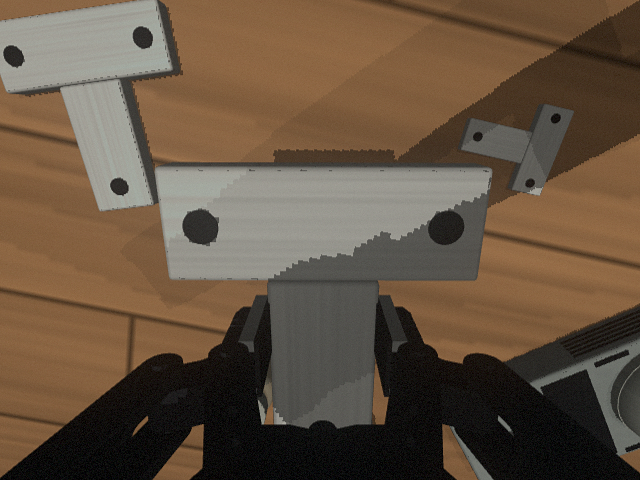

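```bash
cat >> h.py <<'E'
def held():
    s,rgb,d=snap('wrist'); P=cloud('wrist',s,d); R=Rn.from_rotvec(s['eef_rot']).as_matrix()
    T=(P-s['position'])@R
    m=(d>0)&(T[...,2]>135)&(T[...,2]<190)&(T[...,0]>21)&(T[...,0]<90)&(abs(T[...,1])<80)
    n,l=cv2.connectedComponents(m.astype(np.uint8)); m=l==np.bincount(l[l>0]).argmax(); q=T[m]
    pl=np.linalg.lstsq(np.c_[q[:,:2],np.ones(len(q))],q[:,2],rcond=None)[0]
    ok=abs(np.c_[q[:,:2],np.ones(len(q))]@pl-q[:,2])<2; q=q[ok]
    pl=np.linalg.lstsq(np.c_[q[:,:2],np.ones(len(q))],q[:,2],rcond=None)[0]
    print('pos',np.round(s['position'],1),len(q),'plane deg',np.degrees(pl[:2]).round(2),pl[2].round(1),'rect',cv2.minAreaRect(q[:,:2].astype(np.float32)),'x',np.percentile(q[:,0],[1,99]).round(1),'y',np.percentile(q[:,1],[1,99]).round(1))
E
python3 -c "
from h import *
held();held()
go(500,-170,410,160)"
```

```text
pos [ 431.9 -352.2  404. ] 36508 plane deg [ 0.46 -0.01] 161.2 rect ((42.756744384765625, -0.8839225769042969), (43.512760162353516, 119.74000549316406), 0.002921785693615675) x [21.6 63.8] y [-58.8  57.1]
pos [ 431.3 -351.6  401.2] 36435 plane deg [ 0.5  -0.02] 161.2 rect ((42.626853942871094, -0.6569328308105469), (43.360992431640625, 120.0606918334961), 0.07661369442939758) x [21.6 63.8] y [-58.8  57.1]
t 13.85 pos [ 430.8 -351.1  399.2] phi 102.39 q [-0.8   0.16 -0.19  1.23 -0.   -1.02] F [-0.3  0.4 -4.6] gap 42.3 grip 72.0
shift [-106.5  162.   -10.7] turn [ 1.4000e-03 -2.0000e-04 -1.0056e+00] rows 6.7
```

```bash
python3 -m handwheel '[[[-106,162,-8],[0,0,-1.006],35],[[-106,162,-8],[0,0,-1.006],35],[[-106,162,-8],[0,0,-1.006],35],[[-106,162,-8],[0,0,-1.006],35],[[-106,162,-8],[0,0,-1.006],35],[[-106,162,-8],[0,0,-1.006],35],[[-106,162,-8],[0,0,-1.006],35],[[-106,162,-8],[0,0,-1.006],35]]' >/dev/null;python3 -c "
from h import *
go(536.3,61.4,350,220.8)"
```

```text
t 14.65 pos [ 499.  -169.7  404.9] phi 160.04 q [-0.45  0.11 -0.23  1.24 -0.   -1.67] F [ 0.2 -0.7 -3.7] gap 42.1 grip 72.3
shift [-229.9   43.5   55.3] turn [ 0.0053  0.0038 -1.0604] rows 7.1
```

```bash
python3 -m handwheel '[[[-230,44,52],[0,0,-1.06],35],[[-230,44,52],[0,0,-1.06],35],[[-230,44,52],[0,0,-1.06],35],[[-230,44,52],[0,0,-1.06],35],[[-230,44,52],[0,0,-1.06],35],[[-230,44,52],[0,0,-1.06],35],[[-230,44,52],[0,0,-1.06],35],[[-230,44,52],[0,0,-1.06],35]]' >/dev/null;python3 -m handwheel '[[[0,0,0],[0,0,0],35],[[0,0,0],[0,0,0],35],[[0,0,0],[0,0,0],35],[[0,0,0],[0,0,0],35]]' >/dev/null;python3 -c "
from h import *
held()
go(536.3,61.4,305,220.8)"
```

```text
pos [537.1  60.5 356.2] 36735 plane deg [0.36 0.07] 161.3 rect ((43.16985321044922, 0.3905487060546875), (44.40449142456055, 119.92041778564453), 0.15336647629737854) x [22.3 65. ] y [-57.6  58.3]
t 15.9 pos [537.1  60.5 356.3] phi -139.32 q [-0.01  0.16 -0.28  1.13 -0.   -2.29] F [ 0.3  0.8 -2.5] gap 42.1 grip 72.4
shift [-1.2  0.  51.3] turn [-0.0001 -0.0001 -0.002 ] rows 1.0
```

```bash
python3 -c "
from h import *
go(536.7,62.6,298,220.8)"
python3 -m handwheel '[[[-2,-1,30],[0,0,0],35],[[-2,-1,50],[0,0,0],35],[[-2,-1,56],[0,0,0],35],[[-2,-1,58],[0,0,0],35],[[-2,-1,58],[0,0,0],35],[[-2,-1,58],[0,0,0],35]]';python3 -c "
from h import *
held()
go(536.7,62.6,290.5,220.8)"
```

```text
t 15.9 pos [537.1  60.5 356.3] phi -139.32 q [-0.01  0.16 -0.28  1.13 -0.   -2.29] F [ 0.3  0.8 -2.5] gap 42.1 grip 72.4
shift [-1.9 -1.1 58.3] turn [-0.0001 -0.0001 -0.002 ] rows 1.2
time_s: 16.5
position: [537.3, 62.9, 299.5]
eef_rot: [-2.855, 1.309, -0.004]
wrist_force: [0.2, -0.5, -3.3]
finger_gap: 0.491
grip_force: 72.4
pos [537.3  62.9 299.5] 36719 plane deg [0.37 0.07] 161.3 rect ((43.16268539428711, 0.2307891845703125), (44.38510513305664, 119.96720123291016), 0.18399174511432648) x [22.4 64.9] y [-57.6  58.2]
t 16.55 pos [537.3  62.9 299.5] phi -139.25 q [-0.    0.21 -0.35  1.01 -0.   -2.29] F [-0.3 -0.7 -3.4] gap 42.2 grip 72.4
shift [-0.2  0.7  9. ] turn [-0.0019 -0.0017 -0.0008] rows 0.2
```

```bash
python3 -m handwheel '[[[-0.2,0.6,4],[0,0,0],35],[[-0.2,0.6,7],[0,0,0],35],[[-0.2,0.6,7],[0,0,0],35],[[-0.2,0.6,7],[0,0,0],35]]'; python3 -m handwheel '[[[0,0,1],[0,0,0],35],[[0,0,1],[0,0,0],35]]';python3 -m handwheel '[[[0,0,1],[0,0,0],35],[[0,0,1],[0,0,0],35]]'
```

```text
time_s: 16.95
position: [535.9, 62.7, 291.1]
eef_rot: [2.856, -1.309, -0.0]
wrist_force: [-0.1, -0.0, -3.1]
finger_gap: 0.496
grip_force: 72.5
time_s: 17.15
position: [535.9, 62.7, 290.8]
eef_rot: [2.856, -1.309, -0.0]
wrist_force: [-1.4, 0.0, 2.1]
finger_gap: 0.494
grip_force: 73.1
time_s: 17.35
position: [535.9, 62.8, 290.7]
eef_rot: [-2.856, 1.309, -0.0]
wrist_force: [-5.1, 0.3, 7.3]
finger_gap: 0.493
grip_force: 73.8
```

```bash
python3 -m handwheel '[[[0,0,-1.3],[0,0,0],35],[[0,0,-1.3],[0,0,0],35],[[0,0,-1.3],[0,0,0],35]]' 20; python3 -m handwheel '[[[0,0,0],[0,0,0],46],[[0,0,0],[0,0,0],50],[[0,0,0],[0,0,0],54],[[0,0,0],[0,0,0],54]]';python3 -c "
from h import *
go(536.7,62.6,290.5,220.8)
tee(546,51.5,130.8,130,b=12)
tee(546,51.5,130.8,130,b=12,fn='w6.png')"
```

```text
time_s: 17.65
position: [536.2, 62.7, 290.8]
eef_rot: [-2.856, 1.309, -0.001]
wrist_force: [-1.4, -0.4, 2.2]
finger_gap: 0.496
grip_force: 72.9
time_s: 18.05
position: [536.1, 62.7, 290.5]
eef_rot: [-2.856, 1.309, -0.0]
wrist_force: [-0.6, -0.6, 0.3]
finger_gap: 0.631
grip_force: 0.0
t 18.05 pos [536.1  62.7 290.5] phi -139.24 q [-0.    0.21 -0.36  0.99 -0.   -2.29] F [-0.6 -0.6  0.3] gap 53.9 grip 0.0
shift [ 0.5 -0.4 -0. ] turn [-0.0001 -0.0001 -0.0007] rows 0.0
pos [536.1  62.7 290.5] tee [545.73  51.49 130.61] n 1139 med|r| 0.43 slope deg [-0.14 -0.02] z 129.3 tool [ 14.8   0.  161.2]
pos [536.1  62.7 290.5] tee [545.76  51.45 130.55] n 1140 med|r| 0.43 slope deg [-0.12 -0.01] z 129.3 tool [ 14.8   0.  161.2]
```

View pics/w6.png

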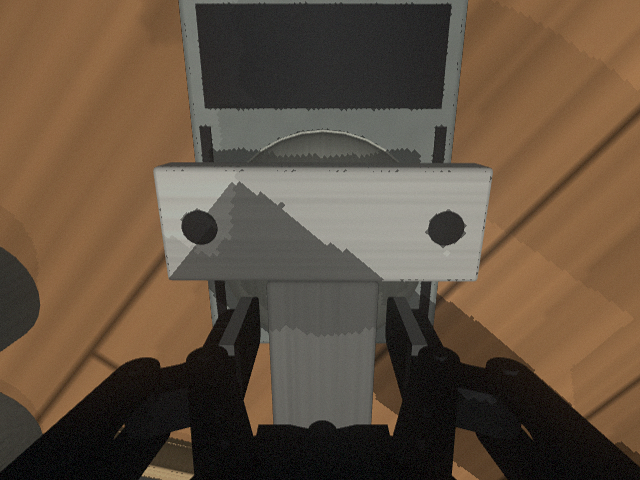

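```bash
python3 -m handwheel '[[[0,0,0],[0,0,0],62],[[0,0,0],[0,0,0],66],[[0,0,-10],[0,0,0],66],[[0,0,-30],[0,0,0],66],[[0,0,-60],[0,0,0],66],[[0,0,-90],[0,0,0],66],[[0,0,-110],[0,0,0],60],[[0,0,-110],[0,0,0],60]]' >/dev/null;python3 -m handwheel '[[[0,0,0],[0,0,0],60],[[0,0,0],[0,0,0],60]]' >/dev/null;python3 -c "
from h import *
for i in range(3): tee(546,51.5,130.8,130,b=12)
s,rgb,d=snap('wrist'); P=cloud('wrist',s,d)
w=(d>0)&(P[...,2]>87)&(P[...,2]<98)&(np.hypot(P[...,0]-667,P[...,1]+89)<40); print(w.sum(),cv2.minAreaRect(P[w][:,:2].astype(np.float32)) if w.sum()>5 else 0)
go(666.5,-89,400,220.8)"
```

```text
pos [535.4  62.7 399.4] tee [545.94  51.45 130.55] n 720 med|r| 0.42 slope deg [-0.02 -0.2 ] z 129.3 tool [ 15.8  -1.1 270. ]
pos [535.3  62.7 399.1] tee [545.9   51.49 130.6 ] n 721 med|r| 0.41 slope deg [-0.07 -0.17] z 129.3 tool [ 15.9  -1.2 269.7]
pos [535.4  62.7 399. ] tee [545.88  51.47 130.6 ] n 721 med|r| 0.4 slope deg [-0.05 -0.17] z 129.3 tool [ 15.9  -1.2 269.7]
0 0
t 19.35 pos [535.6  62.7 399.3] phi -139.24 q [-0.    0.13 -0.22  1.22 -0.   -2.29] F [ 0.2 -0.5  0.3] gap 59.9 grip 0.0
shift [ 2.004e+02 -1.000e-01 -1.100e+00] turn [ 0.0018  0.0016 -0.0007] rows 4.0
```

```bash
python3 -m handwheel '[[[200,0,0],[0,0,0],60],[[200,0,0],[0,0,0],60],[[200,0,0],[0,0,0],60],[[200,0,0],[0,0,0],60],[[200,0,0],[0,0,0],60],[[200,0,0],[0,0,0],60],[[200,0,0],[0,0,0],60],[[200,0,0],[0,0,0],60]]' >/dev/null;python3 -c "
from h import *
s,rgb,d=snap('wrist','w7.png'); P=cloud('wrist',s,d)
w=(d>0)&(P[...,2]>85)&(P[...,2]<98)&(np.hypot(P[...,0]-667,P[...,1]+89)<40); print(w.sum(),cv2.minAreaRect(P[w][:,:2].astype(np.float32)) if w.sum()>5 else 0)
go(666.5,-89,240,220.8)"
```

```text
1011 ((667.17529296875, -89.20452117919922), (13.67591381072998, 45.1140022277832), 41.14234924316406)
t 20.2 pos [665.8 -87.6 400.7] phi -139.16 q [-0.23  0.36  0.08  1.29  0.   -2.51] F [ 0.1 -0.2  0.1] gap 60.4 grip 0.0
shift [  1.6   0.4 160.7] turn [0.0001 0.0004 0.0007] rows 3.2
```

View pics/w7.png

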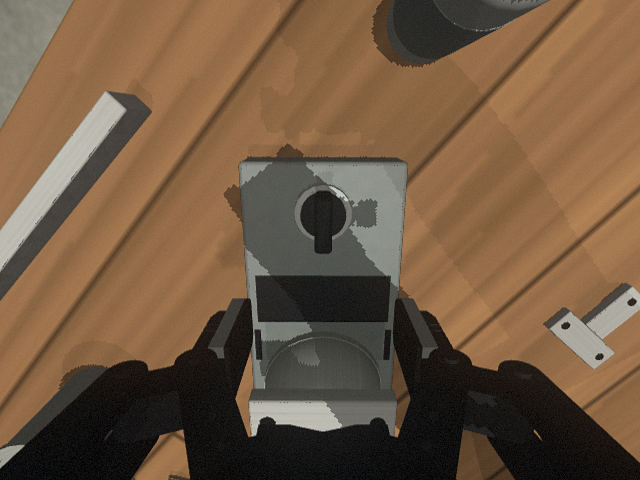

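```bash
python3 -m handwheel '[[[2,0,40],[0,0,0],50],[[2,0,80],[0,0,0],50],[[2,0,110],[0,0,0],50],[[2,0,130],[0,0,0],50],[[2,0,145],[0,0,0],50],[[2,0,157],[0,0,0],50],[[2,0,157],[0,0,0],50],[[2,0,157],[0,0,0],50]]';python3 -c "
from h import *
go(667,-89,242,220.9)"
```

```text
time_s: 21.0
position: [668.2, -90.2, 244.4]
eef_rot: [-2.856, 1.308, -0.002]
wrist_force: [0.2, -0.3, 0.9]
finger_gap: 0.583
grip_force: 0.0
t 21.0 pos [668.2 -90.2 244.4] phi -139.22 q [-0.23  0.48 -0.1   1.   -0.   -2.51] F [ 0.2 -0.3  0.9] gap 49.8 grip 0.0
shift [-1.7  0.1  2.4] turn [-0.0008 -0.0011 -0.0021] rows 0.1
```

```bash
python3 -m handwheel '[[[-1,0,1.5],[0,0,0],40],[[-1,0,1.5],[0,0,0],25],[[-1,0,1.5],[0,0,0],12],[[-1,0,1.5],[0,0,0],8],[[-1,0,1.5],[0,0,0],8],[[-1,0,1.5],[0,0,0],8]]' 50
python3 -m handwheel '[[[0,0,0],[0,0,0.13],8],[[0,0,0],[0,0,0.26],8],[[0,0,0],[0,0,0.4],8],[[0,0,0],[0,0,0.54],8],[[0,0,0],[0,0,0.68],8],[[0,0,0],[0,0,0.82],8],[[0,0,0],[0,0,0.96],8],[[0,0,0],[0,0,1.1],8]]'
python3 -m handwheel '[[[0,0,0],[0,0,0],8],[[0,0,0],[0,0,0],8]]' >/dev/null
python3 -c "
from h import *
print(robot.sense()['ft_torque']); go(667,-89,242,151)"
```

```text
time_s: 21.6
position: [667.4, -89.8, 243.1]
eef_rot: [2.856, -1.309, 0.002]
wrist_force: [-2.3, -1.2, 5.8]
finger_gap: 0.158
grip_force: 50.3
time_s: 22.4
position: [665.8, -90.0, 243.0]
eef_rot: [1.74, -2.61, -0.001]
wrist_force: [-7.7, -2.4, 9.3]
finger_gap: 0.154
grip_force: 51.0
[-0.46913852  1.5588413   0.12265825]
t 22.6 pos [665.8 -90.  243. ] phi 157.72 q [-0.23  0.47 -0.1   1.   -0.   -1.41] F [-7.5 -1.6 10.3] gap 12.9 grip 51.0
shift [-1.4 -0.8  1. ] turn [ 0.0028 -0.0035  0.1173] rows 0.8
```

```bash
for i in 1; do python3 -m handwheel '[[[0,0,0],[0,0,0.09],8],[[0,0,0],[0,0,0.09],8]]' >/dev/null; python3 -c "
from h import *
print(robot.sense()['ft_torque']); go(667,-89,242,151)"; python3 -m handwheel '[[[0,0,0],[0,0,0.05],8],[[0,0,0],[0,0,0.05],8]]' >/dev/null;  python3 -c "
from h import *
print(robot.sense()['ft_torque']); go(667,-89,242,151)"; done
python3 -c "
from h import *
s,rgb,d=snap('side','side8.png'); cv2.imwrite('pics/s8.png',rgb[60:420,160:600,::-1])
for c in ['side','scene']:
  if c=='scene': s,rgb,d=snap(c)
  P=cloud(c,s,d); w=(d>0)&(P[...,2]>86)&(P[...,2]<98)&(np.hypot(P[...,0]-667,P[...,1]+89)<30); print(w.sum())"
```

```text
[-0.37786041  1.56476549  0.07209915]
t 22.8 pos [665.6 -90.  243. ] phi 152.48 q [-0.23  0.47 -0.1   1.   -0.   -1.32] F [-7.9 -2.6 10.9] gap 13.4 grip 51.0
shift [-1.5 -0.8  1. ] turn [ 0.003  -0.0037  0.0259] rows 0.2
[-0.55182338  1.6716759   1.27134653]
t 23.0 pos [665.6 -89.9 243. ] phi 149.89 q [-0.23  0.47 -0.1   1.   -0.   -1.28] F [-8.7 -3.  10.8] gap 13.2 grip 58.4
shift [-1.4 -0.7  1. ] turn [ 0.0028 -0.0043 -0.0193] rows 0.1
72
71
```

```bash
python3 -m handwheel '[[[0,0,0],[0,0,0],80],[[0,0,0],[0,0,0],80],[[0,0,0],[0,0,0],80],[[0,0,0],[0,0,0],80],[[0,0,0],[0,0,0],80],[[0,0,0],[0,0,0],80]]'; python3 -m handwheel '[[[0,0,-15],[0,0,0],80],[[0,0,-40],[0,0,0],80],[[0,0,-80],[0,0,0],80],[[0,0,-120],[0,0,0],80],[[0,0,-160],[0,0,0],80],[[0,0,-180],[0,0,0],80],[[0,0,-180],[0,0,0],80],[[0,0,-180],[0,0,0],80]]'
python3 - <<'E'
from h import *
for c in ['scene','side']:
    s,rgb,d=snap(c,'end_'+c+'.png'); P=cloud(c,s,d)
    for nm,x,y,r,a,b in [('sw',667,-89,35,86,99),('tee',546,51,110,122,145),('bar',456,347,82,12,25),('can',705,-267,70,170,200),('tin',708,273,90,105,125),('jar',645,-398,70,75,95),('tape',644,400,90,40,55)]:
        m=(d>0)&(np.hypot(P[...,0]-x,P[...,1]-y)<r)&(P[...,2]>a)&(P[...,2]<b); q=P[m]
        if len(q)<5: print(c,nm,len(q)); continue
        e=cv2.minAreaRect(q[:,:2].astype(np.float32)); pl=np.linalg.lstsq(np.c_[q[:,:2]-[x,y],np.ones(len(q))],q[:,2],rcond=None)[0]
        print(c,nm,len(q),np.round(e[0],1),np.round(e[1],1),round(e[2],1),'slope',np.degrees(pl[:2]).round(1))
E
```

```text
time_s: 23.7
position: [667.5, -89.4, 242.0]
eef_rot: [-1.564, 2.724, -0.0]
wrist_force: [-0.5, 0.2, 0.1]
finger_gap: 0.938
grip_force: 0.0
time_s: 24.5
position: [667.2, -89.5, 423.0]
eef_rot: [-1.563, 2.723, -0.002]
wrist_force: [0.4, 0.2, -1.4]
finger_gap: 0.937
grip_force: 0.0
scene sw 116 [666.8 -89.3] [15.3 44.7] 40.5 slope [-5.4 -4. ]
scene tee 1484 [534.8  63.1] [121.1 135.6] 41.1 slope [-0.2 -0.4]
scene bar 993 [455.6 347.2] [151.7 142.6] 24.0 slope [0.  0.2]
scene can 628 [ 705.4 -266.6] [62.5 62.3] 11.7 slope [-6.4 -6.6]
scene tin 1494 [708.2 272.4] [96.6 96.5] 16.4 slope [ 0.1 -0.1]
scene jar 411 [ 646.4 -397.4] [59.7 58.8] 86.4 slope [-0.9 -0.9]
scene tape 777 [644.1 400.1] [104.  102.2] 17.2 slope [-0.2  0.2]
side sw 72 [663.1 -89.4] [22.4 45.4] 43.1 slope [8.  6.3]
side tee 618 [532.2  64. ] [129.3 136.6] 41.4 slope [0.8 0.4]
side bar 423 [455.6 346.9] [156.9 143.6] 23.8 slope [-0.1 -0. ]
side can 375 [ 700.  -269.1] [64.1 64.2] 43.0 slope [8.3 8.4]
side tin 327 [705.4 270.5] [105.3  95.7] 66.4 slope [ 0.1 -0.2]
side jar 326 [ 643.6 -398.3] [59.6 57.2] 48.9 slope [3.  2.8]
side tape 220 [642.9 402.8] [113.5 101.7] 60.7 slope [-0.1 -0. ]
```

View pics/end_scene.png

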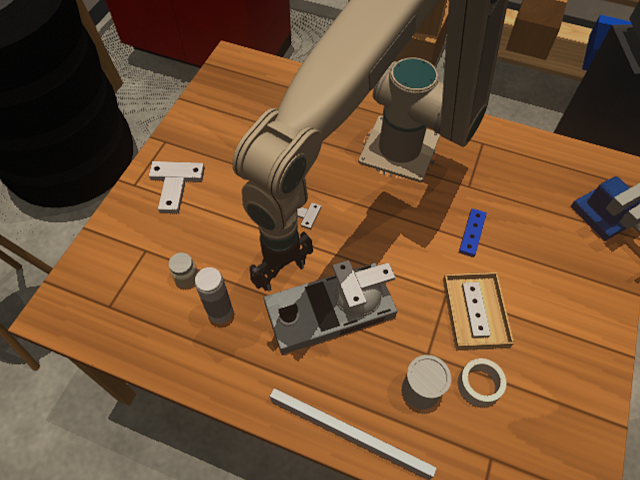

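The end picture shows the bar flat in the tray (478,310). The tee is level on the dome (365,285) with its stem pointing away from the switch. The switch is back at rest (288,312), the bystanders have not moved, and the gripper is clear.

```bash
python3 -c "
from rig import robot
print(robot.close_job())"
```

```text
the job is handed in; nothing more can be done
None
```

I handed the job in at about 25 s: the bar lies flat in the tray, the T-bracket is balanced level on the dome with its stem pointing away from the switch, and the switch was then twisted clockwise to its stop and sprang back, with the bystanders undisturbed.

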